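# Scan the label of the empty bay in the spice rack

## Task

One bay of the spice rack has run out: scan the shelf label on the front of that empty bay, and stop in front of no other label. Lift the hand scanner out of its dock by the tail, lay it nose down in the sloping rest and let go, then take it again across its waist; hold it level and square to the label, beam on the middle of the label and nose about 5 cm away, quite still for two seconds. Then lay the scanner flat on the bare worktop without dropping it, and leave the jars and the other things standing where they are.

Things in the scene. Friction and masses are not known exactly. Their poses are not given: they have to be found in the camera images.
- scanner: loose grey and black bar-shaped hand scanner, 170 mm long, 36 mm (its x) by 28 mm (its y) across (32 x 24 in the last 26 mm at the nose), 130 to 210 g, balance 88 mm from the nose. Origin at the centre of the nose face (red window); z runs from nose to tail, the beam leaves along -z. Starts upright in the dock, nose down. Grip it across the 28 mm; either broad side may be up
- scanner_nose (a point): centre of the scanner's nose face, axes as the scanner's; the target must lie on its -z line
- scanner_tail (a point): centre of the scanner's tail end face, 170 mm from the nose
- dock: fixed charging dock: black foot plate 80 (x) x 76 (y) x 12 mm with an upright white well in its middle, 44 (x) x 36 (y) mm inside, floor 12 mm and rim 70 mm above the worktop; the scanner stands in it, x and y along the dock's, with 4 mm of play and 112 mm of it above the rim. Origin under its centre, at worktop height
- rest: fixed sloping rest on a foot plate 140 (x) x 70 (y) x 10 mm, origin under the plate's centre. The scanner lies in it at 45 degrees, nose low and pointing to the rest's +x, tail high towards its -x, its 28 mm width along the rest's y, on an 18 mm wide spine with its nose against a foot stop 48 mm wide, between two pairs of low cheeks; the sides between the pairs are open for fingers
- rest_nose (a point): where the centre of the nose face lies when the scanner is seated: rest's x +40 mm, 42 mm up. The seated scanner's centre line rises from here at 45 degrees to the rest's -x. Cheeks: 36 mm apart, 6 mm thick, tops 4 mm below the centre line, at 2 to 22 and 98 to 112 mm up the slope; the spine ends at 114 mm. Let go near here, the scanner slides to the stop or stays
- rack: fixed wooden rack of three bays along its y, pitch 95 mm, 104 (x) x 300 (y) mm, front panel 100 mm high, low dividers; a cork coaster lies in each bay and a jar stands on two of them. Origin under its centre at worktop height; the front with the labels faces its -x, towards the robot
- label_left (a point): middle of the white barcode label (52 x 32 mm) on the front of the left bay (the rack's +y), 70 mm above the worktop, on the face 54 mm in front of the rack's origin; the bay's centre lies 54 mm behind it along the rack's +x
- label_middle (a point): the same for the middle bay
- label_right (a point): the same for the right bay (the rack's -y)
- jar_1: loose spice jar with a red cap, 45 mm across, 106 mm high, standing on the coaster of some bay (which one varies), origin under its centre
- jar_2: another such jar in some other bay, 45 mm across, 106 mm high, origin under its centre
- lemon: loose lemon, 71 x 53 x 51 mm, a bystander on the worktop, origin at its underside
- garlic: loose garlic bulb, 60 mm across, 58 mm high, a bystander, origin at its underside
- shaker: loose glass shaker, 44 mm across, 90 mm high, a bystander, origin at its underside
Things that resemble listed ones, but are neither listed nor needed, are in the scene too. Leave any blue look-alike of the jar_2 alone.

How it is judged:
On the way, in this order (a step that is already met when the one before it is completed fails the run):
1. the scanner is lifted out of the dock (z of scanner_nose in the frame of dock above 0.075 m and contact force between the fingers and scanner above 0.5 N), for 0.1 s.
2. the scanner lies in the sloping rest, nose against the stop (within 15 mm), and is let go (distance between scanner_nose and rest_nose below 0.015 m and angle between scanner's own z axis and vertical between 0.65 and 0.92 rad and contact force between the fingers and scanner below 0.05 N and linear speed of scanner below 0.03 m/s and angular speed of scanner below 0.3 rad/s), for 0.2 s.
3. held across the waist (TCP within 115 mm of the nose), still for 1 s, beam within 10 mm of the middle of the empty bay's label, within 0.2 rad of square, nose 20 to 100 mm away (((not (horizontal distance between jar_1 and label_left below 0.08 m) and not (horizontal distance between jar_2 and label_left below 0.08 m) and x of label_left in the frame of scanner_nose between -0.01 and 0.01 m and y of label_left in the frame of scanner_nose between -0.01 and 0.01 m and z of label_left in the frame of scanner_nose between -0.1 and -0.02 m and angle between the z axis of scanner and the x axis of rack, either way round below 0.2 rad and linear speed of scanner below 0.03 m/s and angular speed of scanner below 0.3 rad/s and distance between the grasp point and scanner_nose below 0.115 m and contact force between the fingers and scanner above 0.5 N) or (not (horizontal distance between jar_1 and label_middle below 0.08 m) and not (horizontal distance between jar_2 and label_middle below 0.08 m) and x of label_middle in the frame of scanner_nose between -0.01 and 0.01 m and y of label_middle in the frame of scanner_nose between -0.01 and 0.01 m and z of label_middle in the frame of scanner_nose between -0.1 and -0.02 m and angle between the z axis of scanner and the x axis of rack, either way round below 0.2 rad and linear speed of scanner below 0.03 m/s and angular speed of scanner below 0.3 rad/s and distance between the grasp point and scanner_nose below 0.115 m and contact force between the fingers and scanner above 0.5 N) or (not (horizontal distance between jar_1 and label_right below 0.08 m) and not (horizontal distance between jar_2 and label_right below 0.08 m) and x of label_right in the frame of scanner_nose between -0.01 and 0.01 m and y of label_right in the frame of scanner_nose between -0.01 and 0.01 m and z of label_right in the frame of scanner_nose between -0.1 and -0.02 m and angle between the z axis of scanner and the x axis of rack, either way round below 0.2 rad and linear speed of scanner below 0.03 m/s and angular speed of scanner below 0.3 rad/s and distance between the grasp point and scanner_nose below 0.115 m and contact force between the fingers and scanner above 0.5 N))), for 1 s.
At the end, for the whole second after the job is handed in: The scanner lies flat and at rest on the worktop (level within 0.12 rad, both ends' centres less than 30 mm up), let go; both jars are upright in their bays and the jars, lemon, garlic and shaker lie within 30 mm of where they were (angle between scanner's own z axis and vertical between 1.45 and 1.69 rad and height (world z) of scanner_nose between 0.005 and 0.03 m and height (world z) of scanner_tail between 0.005 and 0.03 m and contact force between the fingers and scanner below 0.05 N and linear speed of scanner below 0.03 m/s and angular speed of scanner below 0.3 rad/s and distance of each of jar_1, jar_2, lemon, garlic, shaker from where it was at the start of the episode below 0.03 m and angle between each of jar_1, jar_2's own z axis and vertical below 0.2 rad); the robot touches nothing.
It fails at once if the scanner stops with its beam on the label of a bay that holds a jar ((horizontal distance between any of jar_1, jar_2 and label_left below 0.08 m and x of label_left in the frame of scanner_nose between -0.01 and 0.01 m and y of label_left in the frame of scanner_nose between -0.01 and 0.01 m and z of label_left in the frame of scanner_nose between -0.1 and -0.02 m and angle between the z axis of scanner and the x axis of rack, either way round below 0.2 rad and linear speed of scanner below 0.01 m/s and angular speed of scanner below 0.1 rad/s) or (horizontal distance between any of jar_1, jar_2 and label_middle below 0.08 m and x of label_middle in the frame of scanner_nose between -0.01 and 0.01 m and y of label_middle in the frame of scanner_nose between -0.01 and 0.01 m and z of label_middle in the frame of scanner_nose between -0.1 and -0.02 m and angle between the z axis of scanner and the x axis of rack, either way round below 0.2 rad and linear speed of scanner below 0.01 m/s and angular speed of scanner below 0.1 rad/s) or (horizontal distance between any of jar_1, jar_2 and label_right below 0.08 m and x of label_right in the frame of scanner_nose between -0.01 and 0.01 m and y of label_right in the frame of scanner_nose between -0.01 and 0.01 m and z of label_right in the frame of scanner_nose between -0.1 and -0.02 m and angle between the z axis of scanner and the x axis of rack, either way round below 0.2 rad and linear speed of scanner below 0.01 m/s and angular speed of scanner below 0.1 rad/s)).
It fails at once if the scanner is dropped or thrown (faster than 0.6 m/s when not held) (contact force between the fingers and scanner below 0.05 N and linear speed of scanner above 0.6 m/s).
It fails at once if a jar or bystander is pushed more than 30 mm away (distance of any of jar_1, jar_2, lemon, garlic, shaker from where it was at the start of the episode above 0.03 m).
It also fails if it takes over 62 s, if anything falls off the work surface, if the arm or the gripper's body presses on something with over 40 N, if the wrist force passes 120 N, or if a joint passes its speed limit or range.

## Robot

A 6-joint arm with a two-finger parallel gripper is mounted at the origin on a cart in front of the work surface, level with it; the furniture and walls round the work are solid. World frame = base frame: x ahead of the robot, y to its left, z up, the work surface at z = 0. Lengths are in m, angles in rad, forces in N, time in s.
With the tool pointing down it reaches from about 0.35 to 0.775 m from the base axis. Payload 5.5 kg.
Tool frame: the origin (TCP) lies between the finger pads, 19 mm behind the fingertips; this is the grasp point; z points along the fingers, y is the line along which they close (so a half turn about z gives the same grasp; the last joint's range is limited). The gripper opens to 85 mm and grips with 20 to 120 N. Pads are 22 mm wide; open, the fingers measure 114 mm over their backs; the gripper's body (76 mm by 85 mm) begins 54 mm behind the grasp point. The pads swing forward as they close: fully open they stand 13 mm farther back than shut.
Start: joints at [-1.475, 0.313, 0.046, 1.304, 0, 1.431], TCP at [0.134, -0.559, 0.25] pointing down, gripper open.
Joint ranges: [-2.76, 2.76], [-0.86, 1.69], [-1.03, 1.26], [-2.2, 2.34], [-1.47, 1.5], [-3.14, 3.14]. Speed limits (rad/s): [2.57, 2.57, 3.14, 3.14, 3.14, 3.14].

## Interface

Orientations are given as a unit quaternion [w, x, y, z].
In Python, from workcell import env gives the robot as it stands.
- The arm moves only by the tool carry_out, never from a script. Its argument "increments" is a list that holds one entry, the list of rows, each a list of 6 numbers: the shift along the tool's x, y, z each as a share of 50 cm, from -1 to 1, then the turn, a rotation vector about the tool's x, y, z each as a share of 2 pi rad, from -1 to 1. In form: [[[x, y, z, ax, ay, az], ...]]. A call has 1 to 5 rows; each row is the pose to reach, as a shift and turn from the pose commanded when the call began, along the tool's axes at that moment, turning the shorter way round; what a row does not reach only later rows make up. A row lasts 1/8 s, in which the tool goes at most 62.5 mm and 10.7 degrees, less where a joint would pass 70% of its speed; a pose out of reach is approached as far as the arm can. A call with a number of a shift or a turn outside -1 to 1 is refused whole. A call with a gripper value outside its range is refused whole. "jaw" is the closure, from 0 (fully open) to 1 (shut), set as the call begins (left out, the last holds). The fingers move at their own pace and stop on an object; "squeeze" is the grip in N (left out, the last holds). Time passes only in rows, so rows that repeat a pose let the fingers close. It gives the time, the measured TCP pose, the force, the opening and the grip force at its end, in the units of the state.
- env.get_state(): the state, without advancing time (a new reading comes with each control period).
- env.read_camera(name): name is "scene" or "side" or "wrist"; returns a dict with "frame" (420x560x3 uint8, blue, green, red), "z_map" (420x560 float32, m along the optical axis (not along the pixel's ray), 0 where there is no reading), "intrinsics" (3x3 intrinsics, pixels), "k1" (the pictures are not rectified: a ray, as slopes to the right and down, at radius r is drawn at 1 + k1 r^2 times it, then the intrinsics apply), "R" (3x3) and "t" (3): a world point X has camera coordinates R X + t; the wrist camera has in their place "T_tool_cam" (4x4, takes a point from camera to tool coordinates, whose origin is the TCP and whose axes are the flange's). Camera axes: x right, y down, z forward; pixel columns grow to the right and rows downward; lengths in m; the calibration is good to about 2 mm. A picture is of the moment at which its call begins: read the wrist's pose just before it.
- env.hand_in(): hands the job in; it is judged then, once.
Trained networks look in the newest picture that a camera, given by its name, has taken for a name from the list of things; names that differ only in an ending like _2 or _b are one class to them, and where a whole thing is asked for, a point or a joint stands for the part that bears it (a point fixed in the world has none). Each returns a list of dicts, best first, with "score" (0 to 1); they miss things now and then, are a little off and sometimes report something else, mostly with a low value. They report only what shows in the picture. A call takes as long as a camera call. They do not tell look-alikes from the thing itself.
- env.find_in(camera, name): "position" ([x, y, z] in m, in world coordinates, good to about 4 mm: the middle of the surface that is visible of it).
The state is a dict: "clock": time; "joint_pos": joint angles; "qvel": joint speeds; "tau": joint torques, N m; "tcp_pos": TCP position; "orientation": TCP orientation; "wrist_force": force on the tool from outside, world axes, zero at the start; "ft_torque": the same for the moment, N m; "finger_gap": finger opening in m; "grip_force": force on a finger pad.
Only numpy, scipy, OpenCV 4.12 (cv2) and the standard library are available. Lean on these libraries where they do the work, as an engineer would, in place of code of your own. Each camera call takes 0.05 s, during which the arm holds its last target. There are 200 camera calls.

## Working session

There is one attempt and no reset: what is moved stays moved. The work goes in short steps, Python scripts to look and compute and a tool call to move; the robot and the scene stay as the last step left them, time stands still between calls to the robot, and variables do not carry over. Pictures are saved under pics/ and viewed, at most 10 in all, crops included, and the job is handed in when it is done.

Besides the shell and the picture viewer there is one more tool, called after "Call:" as a command line: name --argument value ..., lists and objects as JSON in quotes. carry_out: Moves the arm, as the interface text tells. Its arguments: {"type":"object","properties":{"increments":{"type":"array","items":{"type":"array","items":{"type":"array","items":{"type":"number","minimum":-1,"maximum":1}}}},"jaw":{"type":"number"},"squeeze":{"type":"number"}},"required":["increments"]}

```bash
ls; mkdir -p pics
cat > h.py <<'E'
import numpy as np, cv2
from scipy.spatial.transform import Rotation as Ro
from workcell import env
def pose():
    s=env.get_state(); q=s["orientation"]
    return np.array(s["tcp_pos"]), Ro.from_quat([q[1],q[2],q[3],q[0]])
def cloud(c, pr=None):
    """world points (HxWx3), nan where no depth"""
    z=c["z_map"]; h,w=z.shape; K=np.array(c["intrinsics"])
    u,v=np.meshgrid(np.arange(w),np.arange(h))
    p=cv2.undistortPoints(np.stack([u,v],-1).reshape(-1,1,2).astype(float),K,np.array([c["k1"],0,0,0.])).reshape(h,w,2)
    P=np.dstack([p*z[...,None],z]); P[z<=0]=np.nan
    if "R" in c: return (P-np.array(c["t"]))@np.array(c["R"])
    T=np.array(c["T_tool_cam"]); P=P@T[:3,:3].T+T[:3,3]
    return P@pr[1].as_matrix().T+pr[0]
def row(p,R,p0=None,R0=None):
    """increments to reach tool pose p,R from p0,R0 (default: measured)"""
    if p0 is None: p0,R0=pose()
    return np.round(np.r_[R0.inv().apply(np.array(p)-p0)/.5,(R0.inv()*R).as_rotvec()/(2*np.pi)],4).tolist()
E
python3 - <<'E'
from h import *
s=env.get_state(); print({k:np.round(v,3).tolist() for k,v in s.items()})
for n in ["scene","side","wrist"]:
    pr=pose(); c=env.read_camera(n); cv2.imwrite(f"pics/{n}0.png",c["frame"]); np.save(f"{n}0.npy",cloud(c,pr))
    print(n,c.get("t"),c.get("T_tool_cam"))
    for o in ["scanner","dock","rest","rack","label_left","jar_1","lemon","garlic","shaker","scanner_tail","rest_nose"]:
        try: print(o,[(np.round(d["position"],3).tolist(),round(d["score"],2)) for d in env.find_in(n,o)][:5])
        except Exception as e: print(o,e)
E
```

```text
pics
{'clock': 0.0, 'joint_pos': [-1.475, 0.314, 0.045, 1.304, -0.0, 1.431], 'qvel': [0.001, -0.001, -0.001, -0.001, -0.001, 0.0], 'tau': [-0.0, -48.063, 29.853, 0.019, -0.0, -0.0], 'tcp_pos': [0.134, -0.559, 0.249], 'orientation': [-0.001, 0.993, 0.118, 0.0], 'wrist_force': [0.411, -0.153, 0.222], 'ft_torque': [0.059, 0.032, -0.082], 'grip_force': 0.0, 'finger_gap': 0.085}
scene [0.36299479 0.40965321 0.95623161] None
scanner [([0.617, 0.314, 0.046], 0.31)]
dock [([0.489, -0.132, 0.034], 0.77)]
rest [([0.428, 0.042, 0.009], 0.92), ([0.703, -0.075, 0.047], 0.19)]
rack [([0.614, 0.311, 0.046], 0.88)]
label_left [([0.428, 0.042, 0.008], 0.49)]
jar_1 [([0.463, 0.44, 0.078], 0.83), ([0.658, 0.202, 0.113], 0.75), ([0.525, 0.051, 0.073], 0.65), ([0.647, 0.288, 0.114], 0.54), ([0.646, 0.001, 0.041], 0.42)]
lemon [([0.648, -0.0, 0.041], 0.58), ([0.488, -0.141, 0.135], 0.39)]
garlic [([0.627, -0.153, 0.038], 0.74)]
shaker [([0.618, 0.314, 0.048], 0.74)]
scanner_tail [([0.492, -0.144, 0.135], 0.68)]
rest_nose [([0.427, 0.04, 0.009], 0.74)]
side [-0.54981167  0.21934987  1.52332337] None
scanne
[... 311 characters left out ...]
], 0.65), ([0.437, 0.008, 0.005], 0.56)]
lemon [([0.649, -0.02, 0.042], 0.57)]
garlic [([0.631, -0.174, 0.034], 0.63)]
shaker [([0.716, -0.101, 0.054], 0.56)]
scanner_tail [([0.503, -0.167, 0.131], 0.7), ([0.661, 0.275, 0.1], 0.47)]
rest_nose [([0.437, 0.005, 0.007], 0.96), ([0.715, -0.1, 0.052], 0.29)]
wrist None [[-1.06398927e-03 -9.49140797e-01 -3.14850147e-01  8.03187229e-02]
 [ 9.99999375e-01 -9.02056779e-04 -6.60027386e-04 -2.84888477e-04]
 [ 3.42446209e-04 -3.14850653e-01  9.49141164e-01 -1.24775304e-01]
 [ 0.00000000e+00  0.00000000e+00  0.00000000e+00  1.00000000e+00]]
scanner []
dock []
rest []
rack []
label_left []
jar_1 []
lemon []
garlic []
shaker []
scanner_tail []
rest_nose []
```

View pics/scene0.png

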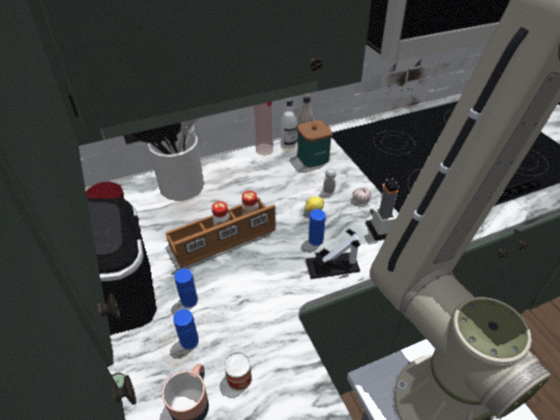

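View pics/side0.png

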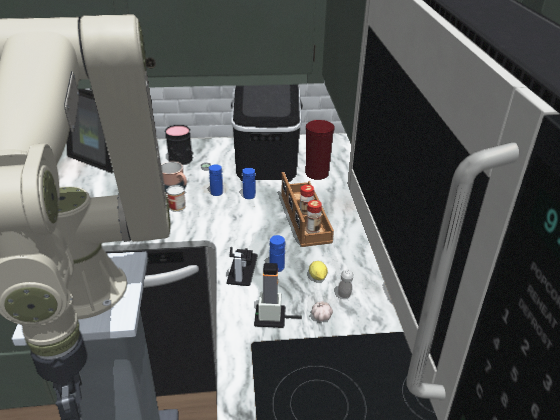

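Run:
```python
from h import *
A=np.load("scene0.npy");B=np.load("side0.npy")
def rect(P,cx,cy,r,z0,z1,tag):
    P=P.reshape(-1,3);m=(np.hypot(P[:,0]-cx,P[:,1]-cy)<r)&(P[:,2]>z0)&(P[:,2]<z1)
    Q=P[m]
    if len(Q)<8: print(tag,len(Q));return
    c,s,a=cv2.minAreaRect((Q[:,:2]*1000).astype(np.float32)); print(tag,len(Q),np.round(c),np.round(s),round(a,1),"med",np.round(np.median(Q,0),3))
for n,P in(("scene",A),("side",B)):
    rect(P,.5,-.16,.07,.006,.018,n+" dockplate");rect(P,.5,-.16,.07,.06,.076,n+" rim");rect(P,.5,-.16,.07,.1,.165,n+" scan");rect(P,.5,-.16,.07,.175,.195,n+" tail")
    rect(P,.43,.02,.09,.006,.014,n+" restplate");rect(P,.43,.02,.09,.03,.2,n+" resthigh")
    rect(P,.65,.23,.09,.11,.13,n+" jars?");rect(P,.66,.19,.04,.09,.13,n+" jarA");rect(P,.65,.285,.04,.09,.13,n+" jarB")
    rect(P,.62,.3,.2,.094,.106,n+" rackpanel top");rect(P,.54,.04,.04,.05,.15,n+" blue")
    m=(np.hypot(P[...,0]-.62,P[...,1]-.3)<.2)&(P[...,2]>.04)&(P[...,2]<.09)
    if n=="scene":
        c=cv2.imread("pics/scene0.png")
        for uv in((196,243),(228,233),(259,219)): print(uv,np.round(P[uv[1],uv[0]],3))
        cr=c[160:300,280:420]; cr2=c[180:270,160:290]
        cv2.imwrite("pics/c1.png",np.hstack([cv2.resize(cr,(420,420),interpolation=2),cv2.resize(cr2,(380,263),interpolation=2) if 0 else cv2.copyMakeBorder(cv2.resize(cr2,(377,261),interpolation=2),0,159,0,0,0)]))
```

```text
scene dockplate 188 [ 516. -129.] [ 52. 107.] 85.8 med [ 0.493 -0.124  0.012]
scene rim 173 [ 501. -150.] [50. 59.] 81.8 med [ 0.488 -0.14   0.069]
scene scan 259 [ 496. -145.] [40. 24.] 37.7 med [ 0.488 -0.141  0.133]
scene tail 111 [ 502. -151.] [28. 38.] 82.2 med [ 0.498 -0.149  0.182]
scene restplate 635 [434.  36.] [147. 117.] 53.3 med [0.423 0.037 0.011]
scene resthigh 685 [461.  33.] [111. 107.] 76.3 med [0.429 0.035 0.057]
scene jars? 360 [666. 241.] [ 46. 136.] 6.1 med [0.66  0.267 0.123]
scene jarA 291 [657. 195.] [74. 46.] 6.8 med [0.658 0.198 0.118]
scene jarB 292 [647. 285.] [73. 42.] 10.7 med [0.648 0.288 0.117]
scene rackpanel top 561 [595. 315.] [125. 339.] 29.8 med [0.612 0.292 0.099]
scene blue 374 [538.  48.] [45. 43.] 18.6 med [0.528 0.054 0.096]
(196, 243) [0.595 0.376 0.077]
(228, 233) [0.608 0.284 0.065]
(259, 219) [0.617 0.188 0.074]
side dockplate 373 [ 501. -167.] [106. 134.] 82.4 med [ 0.507 -0.174  0.012]
side rim 198 [ 505. -154.] [52. 55.] 84.2 med [ 0.502 -0.168  0.07 ]
side scan 288 [ 505. -166.] [18. 36.] 87.1 med [ 0.504 -0.166  0.133]
side tail 127 [ 505. -154.] [32. 35.] 85.5 med [ 0.505 -0.158  0.182]
side restplate 395 [432.  18.] [132. 139.] 10.2 med [0.447 0.017 0.01 ]
side resthigh 350 [439.  35.] [114.  48.] 77.2 med [ 0.433 -0.009  0.068]
side jars? 260 [670. 237.] [ 43. 137.] 6.0 med [0.669 0.212 0.122]
side jarA 243 [658. 188.] [75. 53.] 6.3 med [0.669 0.183 0.113]
side jarB 215 [649. 280.] [74. 46.] 6.6 med [0.659 0.274 0.114]
side rackpanel top 314 [600. 306.] [166. 347.] 21.7 med [0.62  0.271 0.1  ]
side blue 352 [544.  43.] [48. 47.] 22.3 med [0.542 0.031 0.091]
```

View pics/c1.png

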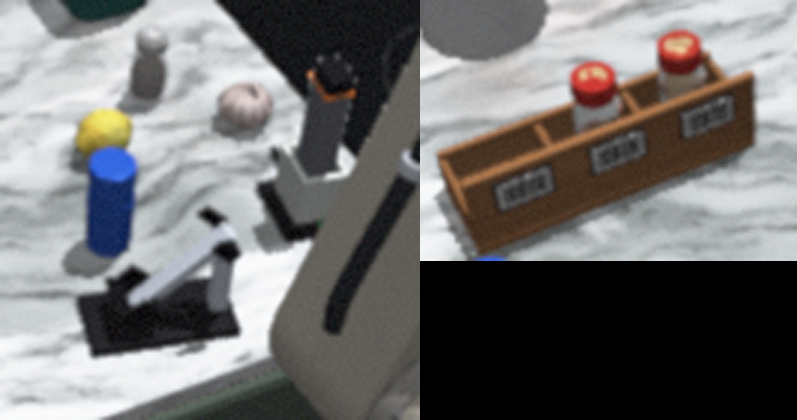

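Scene picture: the only scanner stands in the dock at (389,195); the rest is at (340,255) with its high end to the right; the labels are at (196,243), (228,233) and (259,219). Red-capped jars stand in the middle and right bays, so the left bay is empty. The look-alikes are three blue cylinders at (317,227), (187,287) and (187,330), plus a red-banded can at (238,370). The crop confirms the scanner by its orange ring and black tail. Next I move in for a wrist view of dock and rest.

```bash
cat >> h.py <<'E'
def Rd(yaw):
    c,s=np.cos(np.radians(yaw)),np.sin(np.radians(yaw))
    return Ro.from_matrix(np.array([[c,s,0],[s,-c,0],[0,0,-1.]]))
def chain(*w, start=None):
    p,R=start or pose()
    for q,S in w:
        print(row(q,S,p,R), "d=%.0fmm %.0fdeg"%(1000*np.linalg.norm(np.array(q)-p),np.degrees((R.inv()*S).magnitude()))); p,R=np.array(q),S
E
python3 - <<'E'
from h import *
chain(([.25,-.38,.3],Rd(65)),([.37,-.2,.36],Rd(117)),([.40,-.07,.38],Rd(169)))
print(env.get_state()["clock"])
E
```

```text
[0.3086, -0.2942, -0.1, 0.0, 0.0, -0.143] d=219mm 51deg
[0.4277, 0.0654, -0.12, 0.0, 0.0, -0.1444] d=224mm 52deg
[0.2044, 0.1715, -0.04, 0.0, 0.0, -0.1444] d=135mm 52deg
1.8
```

Call:
carry_out --increments '[[[0.309,-0.294,-0.1,0,0,-0.143],[0.309,-0.294,-0.1,0,0,-0.143],[0.309,-0.294,-0.1,0,0,-0.143],[0.309,-0.294,-0.1,0,0,-0.143],[0.309,-0.294,-0.1,0,0,-0.143]]]'

```text
clock: 2.42
tcp_pos: [0.2515, -0.3783, 0.3013]
orientation: [0.001, 0.841, 0.541, -0.0]
wrist_force: [-0.6, -0.8, 0.6]
finger_gap: 0.0856
grip_force: 0.0
```

Call:
carry_out --increments '[[[0.428,0.065,-0.12,0,0,-0.144],[0.428,0.065,-0.12,0,0,-0.144],[0.428,0.065,-0.12,0,0,-0.144],[0.428,0.065,-0.12,0,0,-0.144],[0.428,0.065,-0.12,0,0,-0.144]]]'

```text
clock: 3.05
tcp_pos: [0.3715, -0.198, 0.3612]
orientation: [0.001, 0.519, 0.854, 0.0]
wrist_force: [0.1, -0.2, -0.1]
finger_gap: 0.0853
grip_force: 0.0
```

Call:
carry_out --increments '[[[0.204,0.172,-0.04,0,0,-0.144],[0.204,0.172,-0.04,0,0,-0.144],[0.204,0.172,-0.04,0,0,-0.144],[0.204,0.172,-0.04,0,0,-0.144],[0.204,0.172,-0.04,0,0,-0.144]]]'

```text
clock: 3.68
tcp_pos: [0.4009, -0.0695, 0.3802]
orientation: [0.0, 0.095, 0.995, -0.0]
wrist_force: [0.6, 0.8, 0.2]
finger_gap: 0.0853
grip_force: 0.0
```

Run:
```python
from h import *
for n in ["wrist","scene","side"]:
    pr=pose(); c=env.read_camera(n); cv2.imwrite(f"pics/{n}1.png",c["frame"]); np.save(f"{n}1.npy",cloud(c,pr))
print(np.round(pr[0],3))
P=np.load("wrist1.npy"); B=np.load("side1.npy")
def rect(P,cx,cy,r,z0,z1,tag):
    P=P.reshape(-1,3);m=(np.hypot(P[:,0]-cx,P[:,1]-cy)<r)&(P[:,2]>z0)&(P[:,2]<z1);Q=P[m]
    if len(Q)<8: print(tag,len(Q));return
    c,s,a=cv2.minAreaRect((Q[:,:2]*1000).astype(np.float32)); print(tag,len(Q),np.round(c),np.round(s),round(a,1),"med",np.round(np.median(Q,0),3))
for n,P in(("wrist",P),("side",B)):
    rect(P,.505,-.153,.06,.06,.076,n+" rim");rect(P,.505,-.153,.06,.1,.165,n+" scan");rect(P,.505,-.153,.04,.176,.195,n+" tail")
    rect(P,.43,.02,.1,.007,.014,n+" restplate")
    for z in range(20,140,20): rect(P,.43,.02,.09,z/1e3,(z+20)/1e3,n+f" rest{z}")
```

```text
[ 0.401 -0.07   0.38 ]
wrist rim 443 [ 501. -152.] [48. 55.] 81.1 med [ 0.485 -0.142  0.07 ]
wrist scan 531 [ 502. -153.] [29. 36.] 80.9 med [ 0.486 -0.145  0.138]
wrist tail 553 [ 502. -153.] [28. 35.] 81.1 med [ 0.5   -0.151  0.182]
wrist restplate 1624 [466.  40.] [141. 128.] 76.8 med [0.419 0.039 0.011]
wrist rest20 432 [443.  50.] [116.  98.] 33.9 med [0.44  0.071 0.035]
wrist rest40 523 [444.  50.] [115.  99.] 30.7 med [0.439 0.064 0.044]
wrist rest60 167 [455.  30.] [115.  52.] 32.8 med [0.43  0.031 0.07 ]
wrist rest80 218 [425.   5.] [41. 42.] 77.4 med [0.426 0.009 0.093]
wrist rest100 499 [426.  -0.] [28. 48.] 76.5 med [ 0.425 -0.004  0.106]
wrist rest120 1
side rim 199 [ 506. -152.] [55. 56.] 79.1 med [ 0.502 -0.169  0.07 ]
side scan 284 [ 505. -165.] [16. 36.] 88.9 med [ 0.504 -0.166  0.134]
side tail 123 [ 506. -154.] [30. 35.] 78.8 med [ 0.506 -0.158  0.182]
side restplate 393 [429.  24.] [177.  94.] 79.9 med [0.447 0.022 0.01 ]
side rest20 98 [446.  35.] [112.  43.] 82.8 med [0.443 0.048 0.033]
side rest40 96 [435.  38.] [111.  49.] 68.0 med [0.436 0.048 0.045]
side rest60 38 [436.  -1.] [43. 17.] 56.6 med [ 0.43  -0.015  0.069]
side rest80 55 [427. -11.] [16. 48.] 73.3 med [ 0.428 -0.013  0.092]
side rest100 96 [429.  -5.] [25. 48.] 78.2 med [ 0.429 -0.007  0.107]
side rest120 0
```

View pics/wrist1.png

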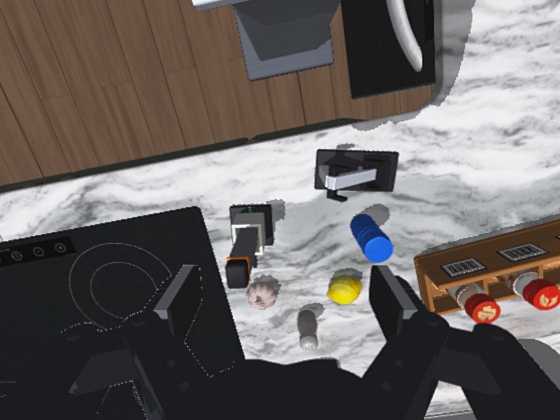

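Wrist picture: scanner upright at (240,260), black dock at (250,220), rest at (355,172) with its high end to the left (−y), the blue look-alike at (370,240) beside the rest, lemon at (345,290), and jars in the two bays nearest in view. Next come fits of the rest plate and the rack.

Run:
```python
from h import *
from scipy.spatial import cKDTree
for n in("wrist","side","scene"):
    P=np.load(n+"1.npy").reshape(-1,3); I=cv2.imread(f"pics/{n}1.png").reshape(-1,3).max(1)
    ok=(np.hypot(P[:,0]-.43,P[:,1]-.025)<.09)
    def rect(Q,tag):
        Q=Q[:,:2]; t=cKDTree(Q); k=np.array([len(x) for x in t.query_ball_point(Q,.008)]); Q=Q[k>np.percentile(k,50)*.3]
        c,s,a=cv2.minAreaRect((Q*1000).astype(np.float32)); print(n,tag,len(Q),np.round(c,1),np.round(s),round(a,1))
    rect(P[ok&(I<70)&(P[:,2]>.005)&(P[:,2]<.014)],"plate")
    for z0,z1,t in((.107,.125,"uppercheektop"),(.02,.07,"low")):
        Q=P[ok&(I<90)&(P[:,2]>z0)&(P[:,2]<z1)]
        if len(Q)>8: rect(Q,t)
    # spine: bright pts
    Q=P[ok&(I>110)&(P[:,2]>.03)&(P[:,2]<.12)&(np.abs(P[:,0]-.43)<.04)]
    if len(Q)>20:
        m=Q.mean(0);w=np.linalg.svd(Q-m)[2][0]; w*=np.sign(w[2]); print("spine",len(Q),np.round(m,3),np.round(w,3))
    # rack front panel: band z .03-.09, plane fit
    Q=P[(P[:,2]>.03)&(P[:,2]<.09)&(np.abs(P[:,1]-.28)<.14)]
    d=(Q-[.607,.285,0])@np.array([np.cos(.115),np.sin(.115),0]); Q=Q[np.abs(d)<.012]
    if len(Q)>50:
        A=np.c_[Q[:,1]-.285,np.ones(len(Q))]; f=np.linalg.lstsq(A,Q[:,0],rcond=None)[0]; r=Q[:,0]-A@f; k=np.abs(r)<.005; f=np.linalg.lstsq(A[k],Q[k,0],rcond=None)[0]
        print("rack x=%.4f+%.4f(y-.285)"%(f[1],f[0]),k.sum(),"yaw",np.degrees(np.arctan(-f[0])))
    # labels: bright on panel
    q=np.array([np.cos(.115),np.sin(.115),0]); dd=np.abs((P-[.607,.285,0])@q)<.012
    v=np.array([-q[1],q[0],0]); s=(P-[.607,.285,0])@v
    L=dd&(I>150)&(P[:,2]>.05)&(P[:,2]<.09)
    for k in(-.095,0,.095):
        M=L&(np.abs(s-k)<.04)
        if M.sum()>10: Q=P[M]; print("label",k,M.sum(),np.round((Q.max(0)+Q.min(0))/2,4),np.round(np.ptp(Q,0),3))
    B=P[(np.hypot(P[:,0]-.47,P[:,1]-.42)<.07)&(P[:,2]>.03)]
    if len(B)>20: rect(B,"blue2"); print(B[:,2].max())
    B=P[(np.hypot(P[:,0]-.54,P[:,1]-.045)<.05)&(P[:,2]>.03)]
    if len(B)>20: rect(B,"blue1"); print(B[:,2].max())
```

```text
wrist plate 1355 [436.5  45.6] [136.  68.] 76.9
wrist uppercheektop 151 [426.6   2.5] [22. 47.] 76.5
wrist low 765 [471.1  63.7] [ 46. 106.] 76.1
spine 674 [0.431 0.019 0.078] [-0.163 -0.748  0.643]
rack x=0.6079+-0.1062(y-.285) 2925 yaw 6.061847388674715
wrist blue1 1184 [537.6  45.5] [44. 42.] 77.0
0.10941462077732006
side plate 342 [439.4  41.3] [135.  68.] 76.6
side uppercheektop 27 [429.8  -2.5] [19. 48.] 77.4
side low 88 [446.7  64.7] [47. 47.] 74.0
spine 167 [ 0.428 -0.009  0.073] [-0.086 -0.11   0.99 ]
rack x=0.6114+-0.1072(y-.285) 307 yaw 6.119149796479826
side blue2 262 [482.4 420.7] [28. 45.] 87.8
0.11287102680365231
side blue1 352 [541.   31.6] [29. 45.] 83.1
0.11245643424819902
scene plate 549 [435.5  54.9] [119.  66.] 76.8
scene uppercheektop 23 [426.7   8.9] [14. 47.] 63.9
scene low 201 [441.   71.4] [44. 52.] 77.4
spine 297 [0.434 0.032 0.071] [-0.185 -0.714  0.676]
rack x=0.6079+-0.1145(y-.285) 1425 yaw 6.532227126672346
scene blue2 435 [467.1 437.5] [45. 28.] 88.7
0.11211646401383314
scene blue1 364 [528.4  54.5] [45. 25.] 59.2
0.11315454199554321
```

```bash
cat >> h.py <<'E'
cy,sy=np.cos(np.radians(76.8)),np.sin(np.radians(76.8)); q5=np.sqrt(.5)
U=np.array([-q5*cy,-q5*sy,q5]); N=np.array([q5*cy,q5*sy,q5]); RN=np.array([.4375,.0445,0])+np.array([.04*cy,.04*sy,.042])
RT=Ro.from_matrix(np.c_[N,np.cross(-U,N),-U])      # tail grip: z=-U, x=N
RW=Ro.from_matrix(np.c_[U,np.cross(-N,U),-N])      # waist grip: z=-N, x=U
E
python3 - <<'E'
from h import *
F=RN+.143*U; print(F)
chain(([.503,-.153,.26],Rd(171)),([.503,-.153,.155],Rd(171)),([.503,-.153,.30],Rd(171)),([.45,-.10,.32],Rd(124)),(F+.1*N+.02*U,Rd(76.8)),(F+.1*N+.02*U,RT),(F+.02*N+.004*U,RT),(F+.002*N+.004*U,RT))
E
```

```text
[ 0.42354405 -0.01500151  0.14311627]
[-0.2332, -0.1221, 0.2402, -0.0, 0.0, -0.0069] d=178mm 2deg
[0.0, 0.0, 0.21, 0.0, 0.0, 0.0] d=105mm 0deg
[0.0, 0.0, -0.29, 0.0, 0.0, 0.0] d=145mm 0deg
[0.1213, 0.0881, -0.04, 0.0, 0.0, 0.1306] d=78mm 47deg
[0.2474, 0.1342, 0.1841, 0.0, 0.0, 0.1311] d=168mm 47deg
[0.0, 0.0, 0.0, -0.0, 0.125, 0.0] d=0mm 45deg
[-0.16, 0.0, 0.032, 0.0, 0.0, 0.0] d=82mm 0deg
[-0.036, -0.0, 0.0, 0.0, 0.0, 0.0] d=18mm 0deg
```

Call:
carry_out --increments '[[[-0.117,-0.061,0.12,0,0,-0.007],[-0.233,-0.122,0.24,0,0,-0.007],[-0.233,-0.122,0.24,0,0,-0.007],[-0.233,-0.122,0.24,0,0,-0.007]]]'

```text
clock: 4.32
tcp_pos: [0.5029, -0.1538, 0.2559]
orientation: [-0.003, 0.079, 0.997, 0.001]
wrist_force: [-0.5, 0.3, 1.3]
finger_gap: 0.0853
grip_force: 0.0
```

Run:
```python
from h import *
pr=pose(); c=env.read_camera("wrist"); cv2.imwrite("pics/wrist2.png",c["frame"]); P=cloud(c,pr).reshape(-1,3)
print(pr[0],pr[1].as_matrix()[:,0])
for z0,z1 in((.176,.19),(.12,.176),(.06,.076)):
    Q=P[(np.hypot(P[:,0]-.503,P[:,1]+.153)<.035)&(P[:,2]>z0)&(P[:,2]<z1)]
    if len(Q)>9: print(len(Q),cv2.minAreaRect((Q[:,:2]*1000).astype(np.float32)),np.median(Q[:,2]))
```

```text
[ 0.50287675 -0.15381438  0.2558537 ] [-0.98746527  0.15771507  0.00618882]
1667 ((501.7804260253906, -152.31358337402344), (27.87789535522461, 34.67441940307617), 80.68955993652344) 0.18239802332148414
576 ((487.19384765625, -150.29595947265625), (28.085739135742188, 6.279716968536377), 81.49236297607422) 0.15372652594202768
750 ((501.26873779296875, -151.88804626464844), (47.95308303833008, 54.777591705322266), 81.32022857666016) 0.07035043350578661
```

Call:
carry_out --increments '[[[0.002,0.002,0.1,0,0,0],[0.002,0.002,0.21,0,0,0],[0.002,0.002,0.21,0,0,0],[0.002,0.002,0.21,0,0,0]]]'

```text
clock: 4.88
tcp_pos: [0.5033, -0.1519, 0.1578]
orientation: [0.002, 0.077, 0.997, -0.001]
wrist_force: [-0.2, -0.1, 0.2]
finger_gap: 0.0854
grip_force: 0.0
```

Call:
carry_out --increments '[[[0,0,0,0,0,0],[0,0,0,0,0,0],[0,0,0,0,0,0],[0,0,0,0,0,0],[0,0,0,0,0,0]]]' --jaw 1 --squeeze 60

```text
clock: 5.5
tcp_pos: [0.5028, -0.152, 0.1559]
orientation: [0.001, 0.077, 0.997, -0.0]
wrist_force: [-1.0, -0.6, 5.8]
finger_gap: 0.0278
grip_force: 59.6
```

Call:
carry_out --increments '[[[0,0,-0.08,0,0,0],[0,0,-0.19,0,0,0],[0,0,-0.29,0,0,0],[0,0,-0.29,0,0,0],[0,0,-0.29,0,0,0]]]'

```text
clock: 6.12
tcp_pos: [0.5019, -0.1514, 0.299]
orientation: [-0.001, 0.077, 0.997, 0.0]
wrist_force: [-0.7, 0.2, -2.4]
finger_gap: 0.0276
grip_force: 59.7
```

Call:
carry_out --increments '[[[0.024,0.017,-0.04,0,0,0.026],[0.121,0.088,-0.04,0,0,0.131],[0.121,0.088,-0.04,0,0,0.131],[0.121,0.088,-0.04,0,0,0.131],[0.121,0.088,-0.04,0,0,0.131]]]'

```text
clock: 6.75
tcp_pos: [0.448, -0.0983, 0.3177]
orientation: [-0.002, 0.471, 0.882, -0.0]
wrist_force: [-0.7, -0.0, -1.1]
finger_gap: 0.0275
grip_force: 59.6
```

Run:
```python
from h import *
F=RN+.143*U; p,R=pose(); print(p,env.get_state()["grip_force"],env.get_state()["joint_pos"])
chain((F+.1*N+.02*U,Rd(76.8)),(F+.1*N+.02*U,RT),(F+.02*N+.004*U,RT))
```

```text
[ 0.44804965 -0.0982938   0.3177072 ] 59.60356056690216 [-3.91202918e-01  7.78786093e-02 -8.23005973e-02  1.41484937e+00
 -9.28913272e-05  5.89392685e-01]
[0.2422, 0.1352, 0.18, -0.0006, -0.0004, 0.1306] d=165mm 47deg
[0.0, 0.0, 0.0, -0.0, 0.125, 0.0] d=0mm 45deg
[-0.16, 0.0, 0.032, 0.0, 0.0, 0.0] d=82mm 0deg
```

Run:
```python
from h import *
F=RN+.143*U
chain(([.44,.02,.315],Rd(76.8)),(F+.1*N+.02*U,RT),(F+.02*N+.004*U,RT))
```

```text
[0.2055, 0.1183, 0.0058, -0.0006, -0.0004, 0.1306] d=119mm 47deg
[0.0375, -0.0161, 0.1741, -0.0, 0.125, 0.0] d=89mm 45deg
[-0.16, 0.0, 0.032, 0.0, 0.0, 0.0] d=82mm 0deg
```

Call:
carry_out --increments '[[[0.205,0.118,0.006,-0.001,0,0.131],[0.205,0.118,0.006,-0.001,0,0.131],[0.205,0.118,0.006,-0.001,0,0.131],[0.205,0.118,0.006,-0.001,0,0.131],[0.205,0.118,0.006,-0.001,0,0.131]]]'

```text
clock: 7.38
tcp_pos: [0.4395, 0.0197, 0.3146]
orientation: [-0.0, 0.784, 0.62, 0.001]
wrist_force: [0.6, -0.1, -1.5]
finger_gap: 0.0277
grip_force: 59.8
```

Call:
carry_out --increments '[[[0.038,-0.016,0.05,0,0.03,0],[0.038,-0.016,0.1,0,0.06,0],[0.038,-0.016,0.174,0,0.125,0],[0.038,-0.016,0.174,0,0.125,0],[0.038,-0.016,0.174,0,0.125,0]]]'

```text
clock: 8.0
tcp_pos: [0.4361, 0.0388, 0.227]
orientation: [-0.24, 0.724, 0.572, 0.301]
wrist_force: [-0.2, 0.2, -1.6]
finger_gap: 0.0273
grip_force: 60.1
```

Run:
```python
from h import *
F=RN+.143*U; s=env.get_state(); p,R=pose(); print(p,R.as_matrix().round(3).tolist(),np.round(s["joint_pos"],3),s["clock"]); print(RT.as_matrix().round(3).tolist())
print("nose rel. rest (along U,N,lat) now",((p-.144*-R.as_matrix()[:,2]-RN)@np.c_[U,N,np.cross(U,N)]).round(4))
chain((F+.02*N+.004*U,RT),(F+.002*N+.004*U,RT))
pr=(p,R); c=env.read_camera("side"); P=cloud(c).reshape(-1,3)
c2=env.read_camera("wrist"); cv2.imwrite("pics/c3.png",np.hstack([cv2.resize(c["frame"][180:340,170:330],(400,400),interpolation=2),cv2.resize(c2["frame"][:,80:480],(400,420))[:400]])); np.save("w3.npy",cloud(c2,pr)); cv2.imwrite("pics/w3.png",c2["frame"])
```

```text
[0.43609541 0.0388272  0.22696762] [[0.164, 0.973, 0.162], [0.684, -0.231, 0.692], [0.711, -0.003, -0.704]] [-0.571  0.172 -0.43   1.295  0.734  1.107] 8.0
[[0.161, 0.974, 0.161], [0.688, -0.228, 0.688], [0.707, 0.0, -0.707]]
nose rel. rest (along U,N,lat) now [0.0192 0.0991 0.0001]
[-0.1569, 0.0007, 0.0316, -0.0, -0.0008, -0.0006] d=80mm 0deg
[-0.036, -0.0, 0.0, 0.0, 0.0, 0.0] d=18mm 0deg
```

View pics/c3.png

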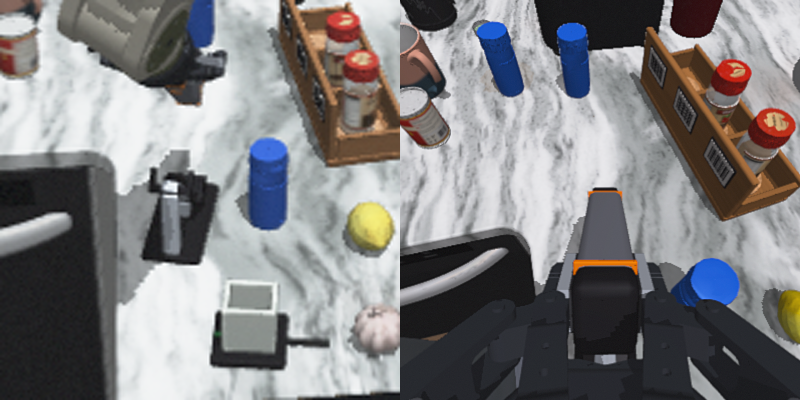

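Crop: the dock is empty, the scanner is held straight by its tail and heads for the rest (side view, about (178,215)). The left bay is visibly empty. Lowering now.

Call:
carry_out --increments '[[[-0.05,0,0.02,0,-0.001,0],[-0.1,0,0.032,0,-0.001,0],[-0.157,0.001,0.032,0,-0.001,0],[-0.157,0.001,0.032,0,-0.001,0]]]'

```text
clock: 8.6
tcp_pos: [0.4285, -0.0039, 0.1621]
orientation: [-0.235, 0.724, 0.575, 0.299]
wrist_force: [-0.0, -0.5, -1.1]
finger_gap: 0.0272
grip_force: 60.1
```

Call:
carry_out --increments '[[[-0.012,0,0,0,0,0],[-0.024,0,0,0,0,0],[-0.036,0,0,0,0,0],[-0.036,0,0,0,0,0]]]'

```text
clock: 9.1
tcp_pos: [0.4258, -0.0162, 0.1503]
orientation: [-0.235, 0.724, 0.575, 0.3]
wrist_force: [-0.6, -0.3, -1.9]
finger_gap: 0.027
grip_force: 60.1
```

Run:
```python
from h import *
s=env.get_state(); p,R=pose()
print("nose rel. rest (U,N,lat)",((p-.144*-R.as_matrix()[:,2]-RN)@np.c_[U,N,np.cross(U,N)]).round(4),np.round(s["wrist_force"],1))
c=env.read_camera("side"); P=cloud(c).reshape(-1,3)
cv2.imwrite("pics/c4.png",np.hstack([cv2.resize(c["frame"][210:310,210:310],(400,400),interpolation=2),cv2.resize(env.read_camera("scene")["frame"][200:300,290:390],(400,400),interpolation=2)]))
```

```text
nose rel. rest (U,N,lat) [ 0.0045  0.004  -0.003 ] [-0.6 -0.3 -1.9]
```

View pics/c4.png

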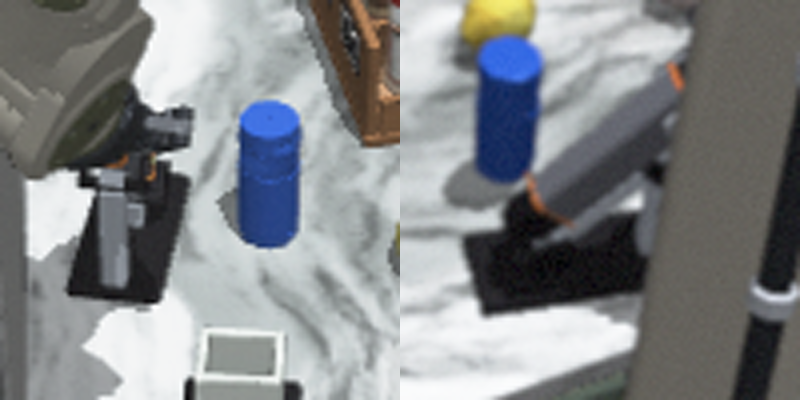

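Run:
```python
from h import *
F=RN+.144*U; print(pose()[0]); chain((F+.001*N+.002*U,RT))
```

```text
[ 0.4258254  -0.0160292   0.15045434]
[-0.0077, -0.005, 0.0051, 0.0005, 0.0006, 0.0007] d=5mm 0deg
```

Call:
carry_out --increments '[[[-0.001,-0.005,0.0,0.0005,0.0006,0.0007],[-0.006,-0.005,0.005,0.0005,0.0006,0.0007],[-0.008,-0.005,0.005,0.0005,0.0006,0.0007],[-0.008,-0.005,0.005,0.0005,0.0006,0.0007],[-0.008,-0.005,0.005,0.0005,0.0006,0.0007]]]'

```text
clock: 9.82
tcp_pos: [0.4234, -0.0156, 0.1466]
orientation: [-0.238, 0.724, 0.574, 0.301]
wrist_force: [1.5, 4.8, 5.7]
finger_gap: 0.0275
grip_force: 60.4
```

Run:
```python
from h import *
s=env.get_state(); p,R=pose()
print("nose rel. rest (U,N,lat)",((p-.144*-R.as_matrix()[:,2]-RN)@np.c_[U,N,np.cross(U,N)]).round(4),np.round(s["wrist_force"],1))
```

```text
nose rel. rest (U,N,lat) [ 0.0019  0.0024 -0.    ] [1.5 4.8 5.7]
```

Call:
carry_out --increments '[[[0,0,0,0,0,0],[0,0,0,0,0,0],[0,0,0,0,0,0],[0,0,0,0,0,0],[0,0,0,0,0,0]]]' --jaw 0

```text
clock: 10.45
tcp_pos: [0.4231, -0.0166, 0.1457]
orientation: [-0.238, 0.724, 0.574, 0.3]
wrist_force: [-0.4, 0.6, 0.2]
finger_gap: 0.0856
grip_force: 0.0
```

Call:
carry_out --increments '[[[0,0,-0.04,0,0,0],[0,0,-0.1,0,0,0],[0,0,-0.2,0,0,0],[0,0,-0.24,0,0,0],[0,0,-0.24,0,0,0]]]'

```text
clock: 11.08
tcp_pos: [0.4043, -0.1005, 0.231]
orientation: [-0.236, 0.724, 0.574, 0.3]
wrist_force: [-0.8, -0.1, -0.5]
finger_gap: 0.0855
grip_force: 0.0
```

Run:
```python
from h import *
p,R=pose(); print(p,np.round(env.get_state()["joint_pos"],2))
def show(n):
    c=env.read_camera(n); P=cloud(c,(p,R)).reshape(-1,3); cv2.imwrite(f"pics/{n}5.png",c["frame"])
    Q=P-RN; a=Q@U;b=Q@N;l=Q@np.cross(U,N)
    m=(a>.12)&(a<.19)&(abs(b)<.03)&(abs(l)<.03)
    print(n,m.sum()); 
    if m.sum()>20: print("a",np.percentile(a[m],[1,50,99]).round(4),"b",np.percentile(b[m],[1,50,99]).round(4),"l",np.percentile(l[m],[1,50,99]).round(4))
    m=(a>.03)&(a<.16)&(b>0)&(b<.04)&(abs(l)<.03)
    if m.sum()>20: print("top a",np.percentile(a[m],[1,99]).round(4),"b",np.percentile(b[m],[5,50,95]).round(4),"l",np.percentile(l[m],[2,50,98]).round(4),"slope b/a",np.polyfit(a[m&(b>.012)],b[m&(b>.012)],1), "l/a",np.polyfit(a[m],l[m],1))
for n in("wrist","scene","side"): show(n)
W=RN+.08*U
print("rows");chain(([.43,-.06,.32],Rd(76.8)),([.44,.05,.33],Rd(-13.2)),(W+.15*N,Rd(-103.2)),(W+.15*N,RW),(W+.0*N,RW))
```

```text
[ 0.40425408 -0.10050439  0.23104033] [-0.86  0.3  -0.28  1.52  0.61  0.77]
wrist 1744
a [0.1222 0.1684 0.1705] b [-0.0139  0.0089  0.0206] l [-0.0121  0.0012  0.0152]
top a [0.0325 0.1585] b [0.0178 0.02   0.0204] l [-0.0124  0.0012  0.0147] slope b/a [0.00019825 0.01964771] l/a [ 0.01226171 -0.00033745]
scene 238
a [0.1204 0.1404 0.1691] b [-0.0107  0.0189  0.023 ] l [-0.0118  0.0094  0.0168]
top a [0.0317 0.1578] b [0.0034 0.0189 0.0222] l [-0.0107  0.0101  0.0166] slope b/a [0.00119145 0.01913643] l/a [0.00280505 0.00645957]
side 95
a [0.1207 0.1653 0.1752] b [-0.0158 -0.0081  0.0094] l [-0.017  -0.0062  0.0105]
top a [0.0304 0.1492] b [0.0016 0.006  0.0147] l [-0.0177 -0.017  -0.0159] slope b/a [0.0330703  0.01367195] l/a [ 0.00724538 -0.0175275 ]
rows
[0.1887, 0.034, -0.0659, -0.0001, -0.1251, 0.0001] d=101mm 45deg
[0.2188, -0.0308, -0.02, 0.0, 0.0, 0.25] d=111mm 90deg
[-0.0024, -0.1671, 0.2507, -0.0, -0.0, 0.25] d=151mm 90deg
[0.0, 0.0, 0.0, -0.0, 0.125, 0.0] d=0mm 45deg
[0.0, 0.0, 0.3, 0.0, 0.0, 0.0] d=150mm 0deg
```

Run:
```python
from h import *
L=np.cross(U,N); W=RN+.075*U+.008*N+.0013*L; print(W)
chain(([.43,-.03,.32],Rd(76.8)),([.44,.03,.33],Rd(122)),([.45,.08,.33],Rd(167)),([.455,.11,.32],Rd(212)),(W+.18*N,Rd(256.8)),(W+.10*N,RW),(W,RW))
```

```text
[0.43455    0.03761559 0.10068986]
[0.23, 0.0204, -0.0246, -0.0001, -0.1251, 0.0001] d=116mm 45deg
[0.1214, -0.0079, -0.02, 0.0, 0.0, -0.1256] d=62mm 45deg
[0.0742, 0.07, 0.0, 0.0, 0.0, -0.125] d=51mm 45deg
[0.0038, 0.0607, 0.02, 0.0, 0.0, -0.125] d=32mm 45deg
[-0.0692, 0.0783, 0.1841, 0.0, 0.0, -0.1244] d=106mm 45deg
[0.1131, 0.0, 0.1131, -0.0, 0.125, 0.0] d=80mm 45deg
[0.0, 0.0, 0.2, 0.0, 0.0, 0.0] d=100mm 0deg
```

Call:
carry_out --increments '[[[0.23,0.02,-0.025,0,-0.125,0],[0.23,0.02,-0.025,0,-0.125,0],[0.23,0.02,-0.025,0,-0.125,0],[0.23,0.02,-0.025,0,-0.125,0],[0.23,0.02,-0.025,0,-0.125,0]]]'

```text
clock: 11.85
tcp_pos: [0.4297, -0.028, 0.3207]
orientation: [0.001, 0.782, 0.624, -0.0]
wrist_force: [0.1, 0.1, 0.2]
finger_gap: 0.0854
grip_force: 0.0
```

Call:
carry_out --increments '[[[0.121,-0.008,-0.02,0,0,-0.1256],[0.121,-0.008,-0.02,0,0,-0.1256],[0.121,-0.008,-0.02,0,0,-0.1256],[0.121,-0.008,-0.02,0,0,-0.1256],[0.121,-0.008,-0.02,0,0,-0.1256]]]'

```text
clock: 12.48
tcp_pos: [0.4392, 0.0289, 0.3292]
orientation: [-0.002, 0.484, 0.875, 0.0]
wrist_force: [0.2, -0.2, -0.2]
finger_gap: 0.0856
grip_force: 0.0
```

Call:
carry_out --increments '[[[0.074,0.07,0,0,0,-0.125],[0.074,0.07,0,0,0,-0.125],[0.074,0.07,0,0,0,-0.125],[0.074,0.07,0,0,0,-0.125],[0.074,0.07,0,0,0,-0.125]]]'

```text
clock: 13.1
tcp_pos: [0.4494, 0.0786, 0.3294]
orientation: [-0.001, 0.113, 0.994, 0.0]
wrist_force: [0.4, -0.6, -0.7]
finger_gap: 0.0855
grip_force: 0.0
```

Call:
carry_out --increments '[[[0.004,0.061,0.02,0,0,-0.125],[0.004,0.061,0.02,0,0,-0.125],[0.004,0.061,0.02,0,0,-0.125],[0.004,0.061,0.02,0,0,-0.125],[0.004,0.061,0.02,0,0,-0.125]]]'

```text
clock: 13.72
tcp_pos: [0.4546, 0.1088, 0.32]
orientation: [-0.001, -0.275, 0.962, 0.0]
wrist_force: [0.1, -0.6, -0.9]
finger_gap: 0.0853
grip_force: 0.0
```

Run:
```python
from h import *
L=np.cross(U,N); W=RN+.075*U+.008*N+.0013*L; print(pose()[0],np.round(env.get_state()["joint_pos"],2))
chain((W+.18*N,Rd(256.8)),(W+.10*N,RW),(W,RW))
```

```text
[0.45456762 0.10884568 0.3200424 ] [ 0.06  0.09 -0.06  1.42  0.   -0.49]
[-0.0712, 0.0797, 0.1842, 0.0002, -0.0001, -0.1247] d=106mm 45deg
[0.1131, 0.0, 0.1131, -0.0, 0.125, 0.0] d=80mm 45deg
[0.0, 0.0, 0.2, 0.0, 0.0, 0.0] d=100mm 0deg
```

Call:
carry_out --increments '[[[-0.071,0.08,0.18,0,0,-0.125],[-0.071,0.08,0.18,0,0,-0.125],[-0.071,0.08,0.18,0,0,-0.125],[-0.071,0.08,0.184,0,0,-0.125],[-0.071,0.08,0.184,0,0,-0.125]]]'

```text
clock: 14.35
tcp_pos: [0.4634, 0.1617, 0.2282]
orientation: [-0.0, -0.621, 0.783, 0.0]
wrist_force: [0.1, 0.8, -1.3]
finger_gap: 0.0852
grip_force: 0.0
```

Call:
carry_out --increments '[[[0,0,0,0,0.03,0],[0.03,0,0.03,0,0.06,0],[0.08,0,0.08,0,0.09,0],[0.113,0,0.113,0,0.125,0],[0.113,0,0.113,0,0.125,0]]]'

```text
clock: 14.98
tcp_pos: [0.4499, 0.1068, 0.1692]
orientation: [-0.302, -0.575, 0.722, -0.238]
wrist_force: [-0.1, 1.2, 0.5]
finger_gap: 0.0853
grip_force: 0.0
```

Run:
```python
from h import *
L=np.cross(U,N); W=RN+.075*U+.008*N+.0013*L; p,R=pose(); print(p,np.round(env.get_state()["joint_pos"],2))
c=env.read_camera("wrist"); P=cloud(c,(p,R)).reshape(-1,3); cv2.imwrite("pics/w6.png",c["frame"])
Q=P-RN;a=Q@U;b=Q@N;l=Q@L
m=(a>.03)&(a<.16)&(b>.012)&(b<.03)&(abs(l)<.03); print(m.sum(),"b",np.percentile(b[m],[5,50,95]).round(4),"l",np.percentile(l[m],[1,50,99]).round(4))
m=(a>.0)&(a<.2)&(b>.012)&(b<.03)&(abs(l)<.03); print("a",np.percentile(a[m],[.5,99.5]).round(4))
chain((W+.03*N,RW),(W,RW))
```

```text
[0.44985338 0.10680982 0.16915261] [ 0.41  0.56 -0.03  1.52 -0.61 -0.76]
6159 b [0.0172 0.0199 0.0212] l [-0.0131  0.0008  0.0142]
a [0.0021 0.1677]
[0.0022, -0.0008, 0.1393, 0.0, -0.0005, 0.0006] d=70mm 0deg
[-0.0, -0.0, 0.06, 0.0, 0.0, 0.0] d=30mm 0deg
```

View pics/w6.png

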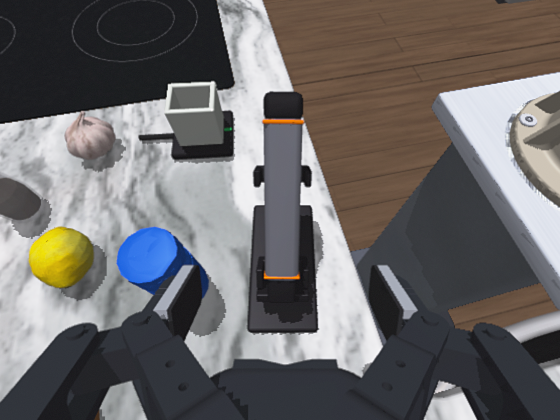

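Wrist picture: the scanner lies seated in the rest, centred at (283,200), nose at (285,290) and tail at (283,100). The blue look-alike at (160,255) is close to one finger, so I approach half closed.

Call:
carry_out --increments '[[[0.002,-0.001,0,0,0,0],[0.002,-0.001,0.05,0,0,0],[0.002,-0.001,0.1,0,0,0],[0.002,-0.001,0.139,0,0,0],[0.002,-0.001,0.139,0,0,0]]]' --jaw 0.4

```text
clock: 15.65
tcp_pos: [0.4405, 0.0572, 0.1255]
orientation: [-0.298, -0.574, 0.725, -0.238]
wrist_force: [-0.8, -0.1, -0.6]
finger_gap: 0.0516
grip_force: 0.0
```

Call:
carry_out --increments '[[[0,0,0.02,0,0,0],[0,0,0.04,0,0,0],[0,0,0.06,0,0,0],[0,0,0.06,0,0,0]]]'

```text
clock: 16.15
tcp_pos: [0.435, 0.0368, 0.1021]
orientation: [-0.3, -0.575, 0.723, -0.238]
wrist_force: [-0.1, 0.3, 0.1]
finger_gap: 0.0512
grip_force: 0.0
```

Call:
carry_out --increments '[[[0,0,0,0,0,0],[0,0,0,0,0,0],[0,0,0,0,0,0],[0,0,0,0,0,0],[0,0,0,0,0,0]]]' --jaw 1 --squeeze 60

```text
clock: 16.77
tcp_pos: [0.4361, 0.0376, 0.1028]
orientation: [-0.299, -0.575, 0.723, -0.239]
wrist_force: [1.0, 1.9, 2.5]
finger_gap: 0.0274
grip_force: 59.5
```

Run:
```python
from h import *
L=np.cross(U,N); p,R=pose(); M=R.as_matrix()
print("tcp (U,N,L)",((p-RN)@np.c_[U,N,L]).round(4),"axis err",np.round(M.T@U,3))
# scan: rack front x=.6085-.108(y-.285), yaw 6.2
y=np.radians(6.2); ex=np.array([np.cos(y),np.sin(y),0]); ey=np.array([-np.sin(y),np.cos(y),0])
print(np.round(env.get_state()["joint_pos"],2))
P=np.load("w3.npy").reshape(-1,3); I=cv2.imread("pics/w3.png").reshape(-1,3)
k=(abs((P-[.608,.285,0])@ex)<.012)&(I.min(1)>130)&(P[:,2]>.045)&(P[:,2]<.095)
s=(P-[.608,.285,0])@ey
for q in(-.095,0,.095):
    m=k&(abs(s-q)<.045); Q=P[m]
    if m.sum()>10: S=Q@ey; print(q,m.sum(),"s",np.percentile(S,[2,98]).round(4),"z",np.percentile(Q[:,2],[2,98]).round(4),"d",np.median(Q@ex).round(4))
Q=P[(np.hypot(P[:,0]-.62,P[:,1]-.29)<.2)&(P[:,2]>.096)&(P[:,2]<.104)&(abs((P-[.611,.285,0])@ex)<.008)]; S=Q@ey; print("panel ends s",np.percentile(S,[.5,99.5]),"d",np.percentile(Q@ex,[2,98]))
for n,cc in (("w3",0),):
    B=P[(np.hypot(P[:,0]-.46,P[:,1]-.42)<.12)&(P[:,2]>.1)&(P[:,2]<.12)]
    for x0 in (.36,.47):
        Q=B[abs(B[:,0]-x0)<.045]
        if len(Q)>9: print("blue",x0,len(Q),cv2.minAreaRect((Q[:,:2]*1000).astype(np.float32)))
for v in ("scene1","side1","wrist1"):
    P=np.load(v+".npy").reshape(-1,3); Q=P[(np.hypot(P[:,0]-.62,P[:,1]-.29)<.2)&(P[:,2]>.09)&(P[:,2]<.104)&(abs((P-[.611,.285,0])@ex)<.01)]; S=Q@ey; print(v,"panel ends s",np.percentile(S,[.5,99.5]),"d",np.percentile(Q@ex,[2,98]))
```

```text
tcp (U,N,L) [ 0.0763  0.0097 -0.0002] axis err [ 1.     0.002 -0.   ]
[ 0.3   0.53 -0.26  1.24 -0.66 -0.88]
panel ends s [0.06744189 0.36240619] d [0.6350781  0.64467028]
blue 0.36 493 ((368.6419677734375, 465.52398681640625), (45.299678802490234, 35.72400665283203), 66.31950378417969)
blue 0.47 782 ((485.05462646484375, 479.76123046875), (65.16267395019531, 125.67285919189453), 6.763685703277588)
scene1 panel ends s [0.07080456 0.36469892] d [0.63245873 0.64487689]
side1 panel ends s [0.06403079 0.35855144] d [0.63736972 0.64769696]
wrist1 panel ends s [0.06748537 0.25275525] d [0.63440728 0.64404246]
```

Run:
```python
from h import *
for v in ("scene1","side1"):
    P=np.load(v+".npy").reshape(-1,3); Q=P[(np.hypot(P[:,0]-.475,P[:,1]-.43)<.05)&(P[:,2]>.108)&(P[:,2]<.116)]
    print(v,len(Q),cv2.minAreaRect((Q[:,:2]*1000).astype(np.float32)))
p,R=pose()
chain((p+.08*N,RW),([.45,.13,.26],Rd(256.8)),([.46,.25,.26],Rd(221)),([.4732,.3631,.22],Rd(186.2)),([.4732,.3631,.078],Rd(186.2)))
```

```text
scene1 53 ((477.1240234375, 438.06817626953125), (36.466251373291016, 36.52323532104492), 82.56007385253906)
side1 29 ((483.0904235839844, 432.354736328125), (37.95885467529297, 37.84842300415039), 86.49803161621094)
[-0.0, -0.0006, -0.16, -0.0006, 0.0, 0.0004] d=80mm 0deg
[0.0906, 0.0151, -0.1941, 0.0, -0.125, -0.0] d=107mm 45deg
[-0.2382, 0.0353, 0.0, 0.0, 0.0, 0.0994] d=120mm 36deg
[-0.1683, 0.1534, 0.08, 0.0, 0.0, 0.0967] d=121mm 35deg
[0.0, 0.0, 0.284, 0.0, 0.0, 0.0] d=142mm 0deg
```

Call:
carry_out --increments '[[[0,0,-0.03,0,0,0],[0,0,-0.08,0,0,0],[0,0,-0.16,0,0,0],[0,0,-0.16,0,0,0]]]'

```text
clock: 17.27
tcp_pos: [0.4495, 0.0941, 0.1601]
orientation: [-0.298, -0.576, 0.723, -0.239]
wrist_force: [-1.2, -0.2, -2.0]
finger_gap: 0.0271
grip_force: 59.4
```

Call:
carry_out --increments '[[[0.03,0.005,-0.06,0,-0.02,0],[0.06,0.01,-0.12,0,-0.05,0],[0.091,0.015,-0.194,0,-0.125,0],[0.091,0.015,-0.194,0,-0.125,0],[0.091,0.015,-0.194,0,-0.125,0]]]'

```text
clock: 17.9
tcp_pos: [0.4487, 0.1286, 0.2602]
orientation: [0.002, -0.622, 0.783, 0.0]
wrist_force: [-0.5, -0.2, -1.9]
finger_gap: 0.0271
grip_force: 59.2
```

Call:
carry_out --increments '[[[0.0,0.0,0.0,0,-0.0,0],[-0.08,0.012,0,0,0,0.03],[-0.16,0.024,0,0,0,0.06],[-0.238,0.035,0,0,0,0.099],[-0.238,0.035,0,0,0,0.099]]]'

```text
clock: 18.52
tcp_pos: [0.4582, 0.252, 0.2579]
orientation: [-0.002, -0.354, 0.935, -0.001]
wrist_force: [-0.2, -1.2, -1.2]
finger_gap: 0.0269
grip_force: 59.3
```

Run:
```python
from h import *
p,R=pose(); s=env.get_state(); print(p,R.as_matrix().round(3).tolist(),np.round(s["joint_pos"],2),s["clock"],s["grip_force"],s["finger_gap"])
chain(([.4732,.3631,.22],Rd(186.2)),([.4732,.3631,.078],Rd(186.2)))
```

```text
[0.45822971 0.25195739 0.25787578] [[-0.749, -0.662, -0.003], [-0.662, 0.749, -0.003], [0.004, -0.0, -1.0]] [ 0.35  0.21 -0.07  1.29 -0.   -0.37] 18.525 59.281269907951355 0.026852639210094432
[-0.1699, 0.1468, 0.0751, -0.0002, -0.0005, 0.0979] d=118mm 35deg
[0.0, 0.0, 0.284, 0.0, 0.0, 0.0] d=142mm 0deg
```

Call:
carry_out --increments '[[[-0.05,0.04,0.02,0,0,0.029],[-0.12,0.1,0.05,0,0,0.058],[-0.17,0.147,0.075,0,0,0.097],[-0.17,0.147,0.075,0,0,0.098],[-0.17,0.147,0.075,0,0,0.098]]]'

```text
clock: 19.15
tcp_pos: [0.473, 0.3613, 0.2201]
orientation: [-0.001, -0.054, 0.999, -0.002]
wrist_force: [-0.2, -0.2, -1.2]
finger_gap: 0.0273
grip_force: 59.5
```

Run:
```python
from h import *
p,R=pose(); print(p,np.round(env.get_state()["joint_pos"],2))
y=np.radians(6.2); ex=np.array([np.cos(y),np.sin(y),0]); ey=np.array([-np.sin(y),np.cos(y),0])
c=env.read_camera("side"); P=cloud(c).reshape(-1,3); cs=env.read_camera("scene"); Q=cloud(cs).reshape(-1,3)
cv2.imwrite("pics/c7.png",np.hstack([cv2.resize(c["frame"][130:290,210:370],(400,400),interpolation=2),cv2.resize(cs["frame"][160:320,130:290],(400,400),interpolation=2)]))
for n,X in(("side",P),("scene",Q)):   # scanner body: check z span and lateral
    d=X-p; a=d@ex;l=d@ey; m=(a>.02)&(a<.12)&(abs(l)<.03)&(abs(d[:,2])<.05)
    if m.sum()>9: print(n,m.sum(),"a",np.percentile(a[m],[1,99]).round(4),"l",np.percentile(l[m],[2,98]).round(4),"z",np.percentile(d[m,2],[2,98]).round(4),"top slope",np.polyfit(a[m&(d[:,2]>.004)],d[m&(d[:,2]>.004),2],1) if (m&(d[:,2]>.004)).sum()>5 else "")
chain(([.4732,.3631,.078],Rd(186.2)))
```

```text
[0.4729983  0.36130397 0.2201396 ] [ 0.52  0.37  0.05  1.26 -0.    0.41]
side 226 a [0.0203 0.0795] l [-0.02   0.009] z [-0.0237  0.0136] top slope [-0.03547311  0.01100205]
scene 23 a [0.0205 0.0714] l [-0.0147  0.01  ] z [-0.0122  0.0132] top slope [0.0386953  0.00982502]
[-0.0002, 0.0052, 0.2866, -0.0003, -0.0002, 0.0] d=143mm 0deg
```

View pics/c7.png

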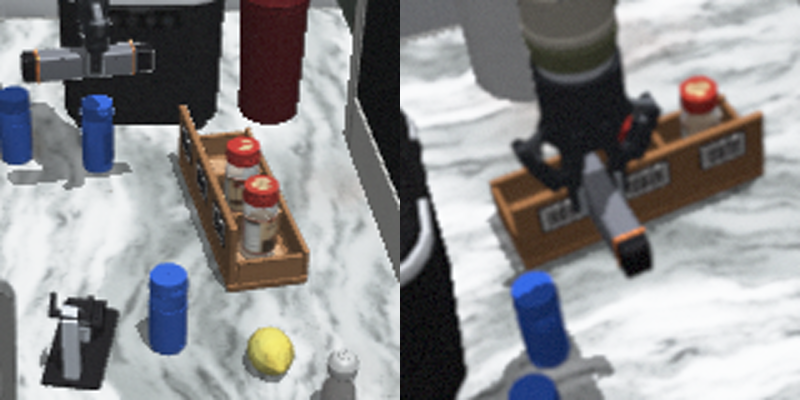

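Crop: the scanner is held level above the left label, nose towards the rack. In the right view the blue look-alike stands beside the descent path, so I check how low the gripper's linkage hangs on that side.

Run:
```python
from h import *
p,R=pose()
y=np.radians(6.2); ex=np.array([np.cos(y),np.sin(y),0]); ey=np.array([-np.sin(y),np.cos(y),0])
for n in("side","scene","wrist"):
    X=cloud(env.read_camera(n),(p,R)).reshape(-1,3); d=X-p; a=d@ex;l=d@ey
    for l0 in(.03,.04,.05,.06,.07):
        for s in(1,-1):
            m=(abs(a)<.06)&(s*l>l0)&(s*l<l0+.01)&(d[:,2]>-.06)&(d[:,2]<.15)
            if m.sum()>4: print(n,l0*s,m.sum(),"dz min",np.percentile(d[m,2],2).round(3))
```

```text
side -0.03 209 dz min 0.008
side -0.04 79 dz min 0.03
side -0.05 45 dz min 0.045
side -0.06 44 dz min 0.06
scene 0.03 197 dz min 0.032
scene -0.03 97 dz min 0.029
scene 0.04 101 dz min 0.035
scene -0.04 127 dz min 0.035
scene 0.05 76 dz min 0.053
scene -0.05 78 dz min 0.05
scene 0.06 30 dz min 0.073
scene -0.06 19 dz min 0.07
wrist 0.03 2398 dz min 0.027
wrist -0.03 2544 dz min 0.027
wrist 0.04 6164 dz min 0.034
wrist -0.04 6153 dz min 0.035
wrist 0.05 2715 dz min 0.047
wrist -0.05 2639 dz min 0.048
wrist 0.06 461 dz min 0.064
wrist -0.06 357 dz min 0.065
```

Call:
carry_out --increments '[[[0,0.004,0.06,0,0,0],[0,0.004,0.14,0,0,0],[0,0.004,0.22,0,0,0],[0,0.004,0.284,0,0,0],[0,0.004,0.284,0,0,0]]]'

```text
clock: 20.02
tcp_pos: [0.472, 0.3613, 0.0781]
orientation: [-0.002, -0.053, 0.999, -0.001]
wrist_force: [-0.2, 0.2, -0.3]
finger_gap: 0.0271
grip_force: 59.5
```

Call:
carry_out --increments '[[[0,0,0,0,0,0],[0,0,0,0,0,0],[0,0,0,0,0,0]]]'

```text
clock: 20.4
tcp_pos: [0.4747, 0.3633, 0.0819]
orientation: [0.001, -0.053, 0.999, 0.0]
wrist_force: [0.4, -0.6, -1.3]
finger_gap: 0.027
grip_force: 59.5
```

Run:
```python
from h import *
p,R=pose(); M=R.as_matrix(); 
lab=np.array([.5988,.3767,.07]); nose=p-.0763*M[:,0]+.0078*M[:,2]
print(p,"label in tool axes from nose (along -x beam, y lat, z down)",(M.T@(lab-nose)).round(4))
c=env.read_camera("wrist"); X=cloud(c,(p,R)); cv2.imwrite("pics/w8.png",c["frame"]); I=c["frame"].min(2)
for n in("wrist","side"):
    if n=="side": c=env.read_camera(n); X=cloud(c)
    d=(X-p)@M; # tool coords
    m=(-d[...,0]>.025)&(-d[...,0]<.085)&(abs(d[...,1])<.03)&(d[...,2]>-.02)&(d[...,2]<.03)
    q=d[m]
    if len(q)>9: print(n,"scanner x",np.percentile(q[:,0],[1,99]).round(4),"lat",np.percentile(q[:,1],[2,98]).round(4),"z",np.percentile(q[:,2],[2,98]).round(4))
    m=(-d[...,0]>.115)&(-d[...,0]<.14)&(X[...,2]>.05)&(X[...,2]<.095)&(c["frame"].min(2)>110)&(abs(d[...,1])<.045)
    q=d[m]
    if len(q)>9: print(n,"label",len(q),np.median(q[:,0]).round(4),"lat",np.percentile(q[:,1],[2,98]).round(4),"Z",np.percentile(X[m][:,2],[2,98]).round(4))
```

```text
[0.47468539 0.3633362  0.08189028] label in tool axes from nose (along -x beam, y lat, z down) [-0.0485  0.0001  0.0044]
wrist scanner x [-0.0371 -0.0251] lat [-0.0136  0.013 ] z [-0.0115 -0.0064]
side scanner x [-0.0797 -0.0264] lat [-0.022   0.0101] z [-0.013   0.0229]
```

Call:
carry_out --increments '[[[0,0,0.003,0,0,0],[0,0,0.003,0,0,0],[0,0,0.003,0,0,0],[0,0,0.003,0,0,0],[0,0,0.003,0,0,0]]]'

```text
clock: 21.12
tcp_pos: [0.4738, 0.3629, 0.0789]
orientation: [0.0, -0.053, 0.999, -0.0]
wrist_force: [0.3, -0.0, -1.3]
finger_gap: 0.0271
grip_force: 59.5
```

Call:
carry_out --increments '[[[0,0,0,0,0,0],[0,0,0,0,0,0],[0,0,0,0,0,0],[0,0,0,0,0,0],[0,0,0,0,0,0]]]'

```text
clock: 21.75
tcp_pos: [0.4738, 0.3629, 0.0789]
orientation: [0.0, -0.053, 0.999, -0.0]
wrist_force: [-0.1, -0.7, -1.3]
finger_gap: 0.0271
grip_force: 59.5
```

Call:
carry_out --increments '[[[0,0,0,0,0,0],[0,0,0,0,0,0],[0,0,0,0,0,0],[0,0,0,0,0,0],[0,0,0,0,0,0]]]'

```text
clock: 22.38
tcp_pos: [0.4738, 0.3629, 0.0789]
orientation: [0.0, -0.053, 0.999, -0.0]
wrist_force: [0.1, 1.2, -2.1]
finger_gap: 0.0276
grip_force: 59.5
```

Run:
```python
from h import *
p,R=pose(); M=R.as_matrix(); lab=np.array([.5988,.3767,.07]); nose=p-.0763*M[:,0]+.0078*M[:,2]
print(p,(M.T@(lab-nose)).round(4))
for n in("side","scene"):
    c=env.read_camera(n); X=cloud(c); print(n,[(np.round(r["position"],3),round(r["score"],2)) for r in env.find_in(n,"scanner")[:2]], [(np.round(r["position"],3),round(r["score"],2)) for r in env.find_in(n,"label_left")[:3]])
c=env.read_camera("scene"); s=env.read_camera("side")
cv2.imwrite("pics/c9.png",np.hstack([cv2.resize(s["frame"][150:250,230:330],(400,400),interpolation=2),cv2.resize(c["frame"][190:290,150:250],(400,400),interpolation=2)]))
```

```text
[0.47383084 0.36289368 0.07890969] [-0.0494  0.0004  0.0011]
side [(array([0.453, 0.352, 0.081]), 0.82)] [(array([0.634, 0.219, 0.042]), 0.75), (array([0.432, 0.002, 0.01 ]), 0.46), (array([ 0.714, -0.102,  0.055]), 0.4)]
scene [(array([0.419, 0.361, 0.088]), 0.92)] [(array([0.612, 0.249, 0.051]), 0.79)]
```

View pics/c9.png

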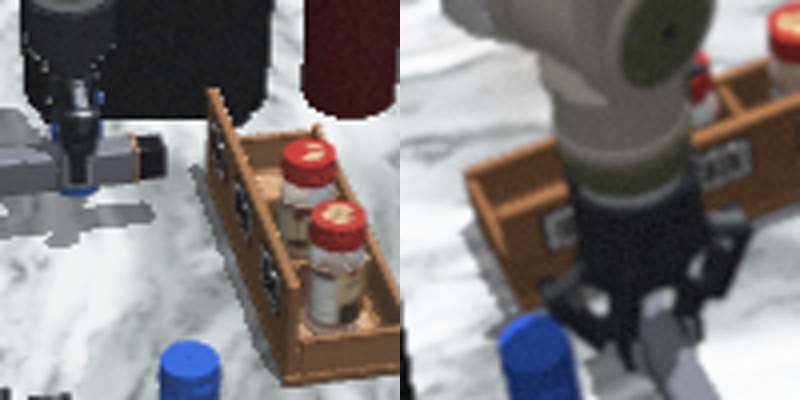

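Crop: the scanner is level, nose at (165,157) and pointing at the left label at (222,150), about 5 cm away, and still. I hold a little longer while checking that the laying-down spot is bare.

Call:
carry_out --increments '[[[0,0,0,0,0,0],[0,0,0,0,0,0],[0,0,0,0,0,0]]]'

```text
clock: 23.15
tcp_pos: [0.4738, 0.3629, 0.0789]
orientation: [0.0, -0.053, 0.999, -0.0]
wrist_force: [-0.0, 0.5, -0.5]
finger_gap: 0.027
grip_force: 59.5
```

Run:
```python
from h import *
for n in("scene1","wrist1","side1"):
    P=np.load(n+".npy").reshape(-1,3); m=(abs(P[:,0]-.49)<.06)&(abs(P[:,1]-.22)<.11); print(n,m.sum(),np.percentile(P[m][:,2],[0,2,98,100]).round(4) if m.any() else "")
p,R=pose()
chain((p+[-.01,0,.15],R),([.475,.29,.22],Rd(221)),([.49,.22,.12],Rd(256.8)),([.49,.22,.032],Rd(256.8)))
```

```text
scene1 2822 [-0.0047 -0.0028  0.0053  0.0127]
wrist1 8385 [-0.0026 -0.0008  0.003   0.0124]
side1 1336 [-0.0074 -0.004   0.0063  0.0094]
[0.0198, 0.0021, -0.3, 0.0, 0.0, 0.0] d=150mm 0deg
[-0.0067, -0.1473, 0.0178, -0.0001, 0.0, -0.0969] d=74mm 35deg
[0.0692, -0.1253, 0.2, 0.0, 0.0, -0.0994] d=123mm 36deg
[0.0, 0.0, 0.176, 0.0, 0.0, 0.0] d=88mm 0deg
```

Call:
carry_out --increments '[[[0.02,0.002,-0.08,0,0,0],[0.02,0.002,-0.19,0,0,0],[0.02,0.002,-0.3,0,0,0],[0.02,0.002,-0.3,0,0,0]]]'

```text
clock: 23.65
tcp_pos: [0.4662, 0.3643, 0.2345]
orientation: [0.005, -0.053, 0.999, 0.002]
wrist_force: [-0.3, 0.3, -1.1]
finger_gap: 0.0272
grip_force: 59.7
```

Call:
carry_out --increments '[[[-0.007,-0.05,0.018,0,0,-0.03],[-0.007,-0.1,0.018,0,0,-0.06],[-0.007,-0.147,0.018,0,0,-0.097],[-0.007,-0.147,0.018,0,0,-0.097],[-0.007,-0.147,0.018,0,0,-0.097]]]'

```text
clock: 24.28
tcp_pos: [0.4746, 0.2896, 0.2189]
orientation: [-0.001, -0.35, 0.937, -0.0]
wrist_force: [0.3, 0.4, -2.4]
finger_gap: 0.0268
grip_force: 59.7
```

Call:
carry_out --increments '[[[0.02,-0.04,0.05,0,0,-0.03],[0.05,-0.09,0.1,0,0,-0.06],[0.069,-0.125,0.2,0,0,-0.099],[0.069,-0.125,0.2,0,0,-0.099],[0.069,-0.125,0.2,0,0,-0.099]]]'

```text
clock: 24.9
tcp_pos: [0.4895, 0.2202, 0.1188]
orientation: [-0.001, -0.62, 0.785, 0.0]
wrist_force: [0.5, 0.6, -2.2]
finger_gap: 0.0274
grip_force: 59.7
```

Call:
carry_out --increments '[[[0,0,0.07,0,0,0],[0,0,0.13,0,0,0],[0,0,0.17,0,0,0],[0,0,0.17,0,0,0],[0,0,0.17,0,0,0]]]'

```text
clock: 25.52
tcp_pos: [0.491, 0.2209, 0.036]
orientation: [0.001, -0.62, 0.784, -0.001]
wrist_force: [-0.1, 0.4, -1.5]
finger_gap: 0.0271
grip_force: 59.8
```

Run:
```python
from h import *
p,R=pose(); print(p); chain(([p[0],p[1],.0265],Rd(256.8)))
```

```text
[0.49100663 0.22087819 0.03601189]
[0.0, 0.0, 0.019, -0.0003, 0.0001, -0.0004] d=10mm 0deg
```

Call:
carry_out --increments '[[[0,0,0.008,0,0,0],[0,0,0.013,0,0,0],[0,0,0.016,0,0,0],[0,0,0.016,0,0,0],[0,0,0.016,0,0,0]]]'

```text
clock: 26.15
tcp_pos: [0.4901, 0.2203, 0.027]
orientation: [0.0, -0.62, 0.784, -0.0]
wrist_force: [-0.1, -0.1, -2.2]
finger_gap: 0.027
grip_force: 59.8
```

Call:
carry_out --increments '[[[0,0,0.002,0,0,0],[0,0,0.002,0,0,0],[0,0,0.002,0,0,0]]]'

```text
clock: 26.52
tcp_pos: [0.4902, 0.2203, 0.0262]
orientation: [0.0, -0.62, 0.784, -0.0]
wrist_force: [-0.4, 0.0, 2.2]
finger_gap: 0.0272
grip_force: 60.0
```

Call:
carry_out --increments '[[[0,0,0,0,0,0],[0,0,0,0,0,0],[0,0,0,0,0,0],[0,0,0,0,0,0],[0,0,0,0,0,0]]]' --jaw 0

```text
clock: 27.15
tcp_pos: [0.4901, 0.2203, 0.0259]
orientation: [0.0, -0.62, 0.784, -0.0]
wrist_force: [0.4, -0.2, 0.1]
finger_gap: 0.0854
grip_force: 0.0
```

Call:
carry_out --increments '[[[0,0,-0.05,0,0,0],[0,0,-0.15,0,0,0],[0,0,-0.27,0,0,0],[0,0,-0.36,0,0,0],[0,0,-0.36,0,0,0]]]'

```text
clock: 27.78
tcp_pos: [0.4925, 0.2211, 0.2103]
orientation: [0.004, -0.62, 0.784, -0.002]
wrist_force: [0.2, -0.0, -0.5]
finger_gap: 0.0855
grip_force: 0.0
```

Run:
```python
from h import *
p,R=pose(); c=env.read_camera("wrist"); cv2.imwrite("pics/w10.png",c["frame"]); P=cloud(c,(p,R)).reshape(-1,3)
Q=P[(np.hypot(P[:,0]-.49,P[:,1]-.21)<.12)&(P[:,2]>.02)&(P[:,2]<.06)]; print(p,len(Q),cv2.minAreaRect((Q[:,:2]*1000).astype(np.float32)),np.percentile(Q[:,2],[2,50,98]))
```

```text
[0.49249269 0.22105498 0.21028221] 4085 ((488.0823059082031, 213.00454711914062), (168.76846313476562, 29.06244468688965), 75.92575073242188) [0.03277236 0.03651248 0.03822758]
```

View pics/w10.png

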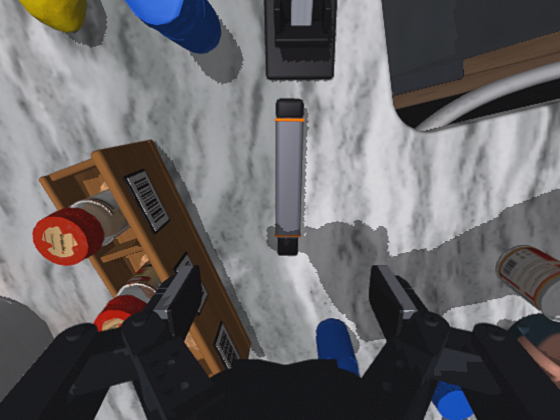

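The scanner lies flat and alone on bare worktop, from (290,105) to (288,250); its top is 36 mm up, the jars stand in their bays and the gripper is clear. Handing in.

```bash
python3 -c "
from workcell import env
print(env.hand_in())"
```

```text
the job is handed in; nothing more can be done
None
```

I scanned the empty left bay's label, laid the scanner flat on the bare worktop and handed the job in at about 28 s; the hand-in returned no verdict.

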